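Draw a drill jig plate out of the rack with a hook and lay it on the parallels

TASK

With the draw hook, catch the hanging hole of the drill jig plate in the low rack (not the plain blank), draw it forward until about a third of it overhangs the shelf's front edge, and put the hook back on its rest. Then take the plate by its overhanging end, never while it is still inside the rack, and lay it flat and central across the two parallels of the drilling board, lengthwise across both. Do not drop it or knock hard against the rack, and leave the blank and the other things where they are.

Things in the scene. Friction and masses are not known exactly. Their poses are not given: they have to be found in the camera images.
- rack: Fixed low plywood rack, two bays side by side, open in front. Origin: bench level below the middle of its shelf's front edge; x points into the rack, y left, z up. Shelf top at z = 90 mm, x = 0 (front edge) to 192 mm (back), 14 mm thick, open below. Bays 101 mm wide between the sides (inner faces y = +-106 mm) and a 10 mm divider at y = 0; sides and divider begin at the shelf's front edge.
- rack_board_edge (a point): Middle of the lower front edge of the rack's slatted top (rack frame (-30, 0, 180) mm), 250 mm wide, which juts 30 mm out before the shelf, with a rail up to z = 214 mm: a hand pointing straight down over the overhanging end of a plate would strike it; there lean the hand back towards the robot by 25 to 40 degrees, the fingers pointing down and into the rack.
- jig_plate: Loose bare-metal drill jig plate 140 x 56 x 8 mm, about 0.2 kg (varies): a 20 mm through hole near one end, four dark drill bushes 1 mm proud (no obstacle). Lies flat on the shelf in either bay, hole end nearer to the robot, 5 to 35 mm behind the shelf's front edge. Origin: centre of its underside; x along it, away from the hole end; z up. Tips off the shelf if more than half overhangs.
- jig_hole (a point): Centre of the 20 mm hanging hole at the plate's upper face: 45 mm from the plate's centre towards its near end, 25 mm from that end.
- jig_near_end (a point): Middle of the plate's near end face (plate x = -70 mm, half thickness).
- hook: Loose draw hook, 0.12 kg. Origin: middle of the wooden handle, 100 mm long (x), 18 mm wide (y), 24 mm high (z); z up. A 7 mm steel rod runs from the handle along +x to x = 170 mm and there bends straight down into a 7 mm tine with a round end. Balance point about 38 mm ahead of the origin. Gripped across the handle, only friction keeps it from pitching.
- hook_tip (a point): Lowest point of the hook's tine, at (170, 0, -32) mm in the hook's frame. More than about 3 N up on it may turn the hook in the fingers: feel for plate or shelf lightly, with 1 to 2 N. On the plate it stops 8 mm higher than in the hole, on the shelf.
- hook_rest: Fixed plywood rest with the hook on it, tine hanging; left or right of the rack, the drilling board on the other side. Origin: bench level, 60 mm straight below the origin of the hook when home; x along the hook. Base 64 mm wide, 12 mm high, x = -70 to 120 mm; two posts 52 mm wide at x = -50 to -34 and 92 to 108 mm. Between x = -25 and 50 mm the handle is free to the fingers.
- rest_slot (a point): Middle of the handle's seat in the near post (rest frame (-42, 0, 48) mm): slot 28 mm wide, cheeks 17 mm high. The far post's notch for the rod, at (100, 0, 56.5) mm, is 20 mm wide, cheeks 17 mm high.
- drill_board: Fixed drilling board: plywood base 150 x 130 x 12 mm with two upright steel parallels (bars 100 mm long along y, 12 mm thick) at x = -30 and +30 mm, tops at z = 47 mm. Origin: bench level at its centre. The jig plate shall lie across both bars, its length along the board's x (either way round), centred on the origin.
- blank_plate: Loose bare-metal blank of the same size, 140 x 56 x 8 mm, 0.2 kg, without any hole, in the other bay; stays there. Origin: centre of its underside.
- grease_tin: Open round tin 62 mm wide, 50 mm high, on the rack's slatted top; leave alone. Origin: centre of its underside.
- gear_blank: Loose steel gear, 72 mm across, 24 mm high, flat on the bench far to the right; leave alone. Origin: centre of its underside.
- insulator: White porcelain insulator 40 mm wide, 54 mm high, on the rack's slatted top; leave alone. Origin: centre of its underside.

How it is judged:
By the outcome, as a careful person would: the job done as asked, in the order asked, and still so for the second after the job is handed in, with the robot touching nothing.
It also fails if it takes over 72 s, if anything falls off the work surface, if the arm or the gripper's body presses on something with over 40 N, if the wrist force passes 120 N, or if a joint passes its speed limit or range.

ROBOT

A 6-joint arm with a two-finger parallel gripper is mounted at the origin on a cart in front of the work surface, level with it; the furniture and walls round the work are solid. World frame = base frame: x ahead of the robot, y to its left, z up, the work surface at z = 0. Lengths are in m, angles in rad, forces in N, time in s.
With the tool pointing down it reaches from about 0.25 to 0.775 m from the base axis. Payload 4 kg.
Tool frame: the origin (TCP) lies at the very end of the fingers, on their centre line; the grasp point (between the pads) lies 19 mm behind it; z points along the fingers, y is the line along which they close (so a half turn about z gives the same grasp; the last joint's range is limited). The gripper opens to 94 mm and grips with 3 to 60 N. Pads are 16 mm wide; open, the fingers measure 119 mm over their backs; the gripper's body (75 mm by 177 mm) begins 78 mm behind the grasp point.
Start: joints at [1.14, 0.087, 1.371, -0, 1.684, -0.103], TCP at [0.177, 0.521, 0.206] pointing down, gripper open.
Joint ranges: [-3.1, 3.1], [-0.76, 2.03], [0.27, 2.55], [-1.08, 4.22], [0.17, 2.65], [-2.57, 2.57]. Speed limits (rad/s): [2.79, 2.79, 3.14, 3.14, 3.14, 3.14].

INTERFACE

Orientations are given as a unit quaternion [x, y, z, w].
In Python, from station import env gives the robot as it stands. Calls block until the motion is done:
- env.move_ptp(position, orientation): joint-space move of the TCP to a pose.
- env.movel(position, ori=None, feed=0.15): straight line of the TCP; ori=None keeps the orientation; feed is the mean speed in m/s.
- env.move_j(angles): joint-space move.
- env.open() and env.clamp(): open the fingers fully, or close them until they stop; the grip force is fixed at half the most.
- env.dwell(seconds).
- env.ik(position, orientation): joint angles nearest the present ones, or None.
- env.get_image(name): name is "scene" or "top" or "wrist"; returns a dict with "frame" (400x640x3 uint8, red, green, blue), "range_z" (400x640 float32, m along the optical axis (not along the pixel's ray), 0 where there is no reading), "camera_matrix" (3x3 intrinsics, pixels), "rvec" (rotation vector, rad) and "tvec" (3), from world to camera coordinates, as OpenCV has them. Camera axes: x right, y down, z forward; pixel columns grow to the right and rows downward; lengths in m; the calibration is good to about 2 mm. A picture is of the moment at which its call begins.
A pose or a line that the arm cannot do raises env.IKError and nothing moves.
- env.job_done(): hands the job in; it is judged then, once.
Readings, each from a call of its own:
- env.read_t(): time.
- env.read_joint_positions(): joint angles.
- env.read_qvel(): joint speeds.
- env.read_tau(): joint torques, N m.
- env.read_tool_pos(): TCP position.
- env.read_eef_rot(): TCP orientation.
- env.read_ft_force(): force on the tool from outside, world axes, zero at the start.
- env.read_torque(): the same for the moment, N m.
- env.read_opening(): finger opening in m.
- env.read_gripper_force(): force on a finger pad.
Only numpy, scipy, OpenCV 4.12 (cv2) and the standard library are available. Lean on these libraries where they do the work, as an engineer would, in place of code of your own. Each camera call takes 0.05 s, during which the arm holds its last target. There are 200 camera calls.

## Working session

There is one attempt and no reset: what is moved stays moved. The work goes in short steps, each a Python script; the robot and the scene stay as the last script left them, time stands still between calls to the robot, and variables do not carry over. Pictures are saved under pics/ and viewed, at most 10 in all, crops included, and the job is handed in when it is done.

```bash
ls; mkdir -p pics; python3 - <<'E'
from station import env
import cv2,numpy as np
for n in ("scene","top"):
    d=env.get_image(n); np.savez(f"pics/{n}0.npz",**d)
    cv2.imwrite(f"pics/{n}0.png",cv2.cvtColor(d["frame"],cv2.COLOR_RGB2BGR))
    R=cv2.Rodrigues(np.array(d["rvec"]))[0]; print(n,-R.T@np.array(d["tvec"]).ravel(),R[2],d["camera_matrix"][0][0], (d["range_z"]>0).mean())
print(env.read_t(),env.read_eef_rot())
E
```

```text
pics
scene [ 0.03585135 -1.02465052  0.72800436] [ 0.45656111  0.76029721 -0.46206073] 389.5666809659439 0.86002734375
top [ 0.40103304 -0.07276346  1.29127403] [ 0.16359606 -0.00139593 -0.98652642] 373.89428668123327 0.99590234375
0.1 [ 1.63175560e-01  9.86596558e-01 -9.49003448e-04 -2.61064638e-04]
```

View pics/scene0.png

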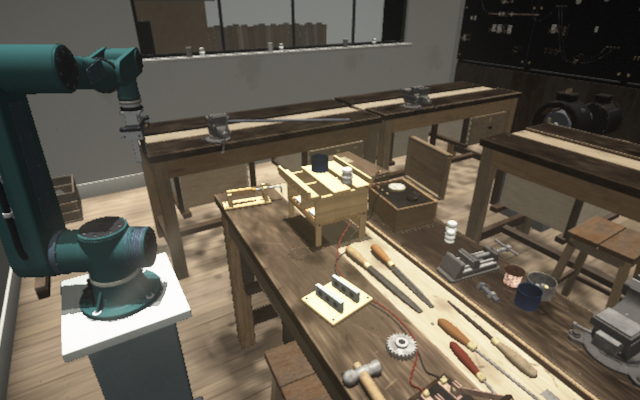

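View pics/top0.png

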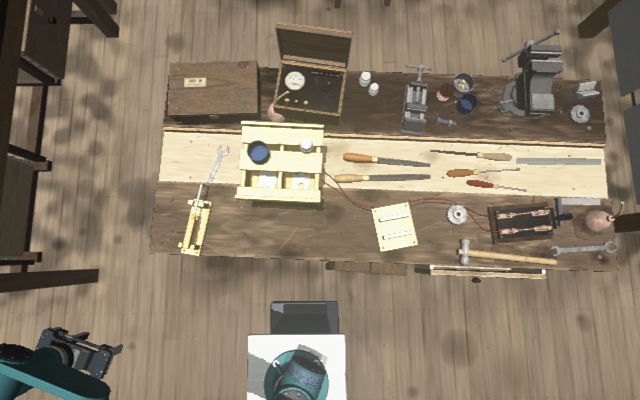

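The scene view shows the rack at (325,190), hook rest at (250,195) to its left and drilling board at (338,298) to its right. In the top view the rack is at (280,165), the rest with hook runs from (190,245) to (222,150), and the board is at (395,226). Next I get rough positions by depth, plus a wrist frame.

```bash
cat > h.py <<'E'
import numpy as np, cv2
from scipy.spatial.transform import Rotation as Rt
def cam(d):
    R=cv2.Rodrigues(np.array(d["rvec"],float))[0]; return np.array(d["camera_matrix"]),R,np.array(d["tvec"],float).ravel()
def ray(d,uv):
    K,R,t=cam(d); uv=np.atleast_2d(uv).astype(float)
    return -R.T@t,(np.c_[uv,np.ones(len(uv))]@np.linalg.inv(K).T)@R
def onz(d,uv,z):
    o,v=ray(d,uv); return o+v*((z-o[2])/v[:,2])[:,None]
def cloud(d):
    h,w=d["range_z"].shape; u,v=np.meshgrid(np.arange(w),np.arange(h))
    o,r=ray(d,np.c_[u.ravel(),v.ravel()]); return (o+r*d["range_z"].ravel()[:,None]).reshape(h,w,3)
def snap(env,n,f):
    d=env.get_image(n); np.savez(f"pics/{f}.npz",**d)
    cv2.imwrite(f"pics/{f}.png",cv2.cvtColor(d["frame"],cv2.COLOR_RGB2BGR)); return d
def proj(d,P):
    K,R,t=cam(d); return cv2.projectPoints(np.atleast_2d(P).astype(float),np.array(d["rvec"],float),t,K,None)[0][:,0]
def q(yaw,lean=0,roll=0):
    "tool down; tool y (closing) at world angle yaw+90deg; lean: fingers point down and ahead along yaw"
    # columns: approach z
    a=np.array([np.cos(yaw)*np.sin(lean),np.sin(yaw)*np.sin(lean),-np.cos(lean)])
    y=np.array([-np.sin(yaw),np.cos(yaw),0]); x=np.cross(y,a)
    return Rt.from_matrix(np.c_[x,y,a]).as_quat()
E
python3 - <<'E'
from h import *
from station import env
d=dict(np.load("pics/top0.npz")); C=cloud(d); np.set_printoptions(precision=3,suppress=True)
for n,p in dict(rack_fl=(237,197),rack_fr=(321,203),rack_bl=(241,123),rack_br=(325,126),bay1=(265,183),bay2=(300,186),rest_n=(188,250),rest_f=(205,203),tip=(222,150),bd1=(373,208),bd2=(408,203),bd3=(381,250),bd4=(416,244),tin=(259,152),ins=(306,145)).items(): print(n,C[p[1],p[0]])
w=snap(env,"wrist","w0"); K,R,t=cam(w); T=Rt.from_quat(env.read_eef_rot()).as_matrix()
print("cam in tool",T.T@(-R.T@t-env.read_tool_pos()),"axes\n",R@T, K)
im=d["frame"][110:260,150:430]; cv2.imwrite("pics/topc.png",cv2.cvtColor(cv2.resize(im,None,fx=2.85,fy=2.85,interpolation=cv2.INTER_CUBIC),cv2.COLOR_RGB2BGR))
E
```

```text
rack_fl [0.577 0.161 0.216]
rack_fr [ 0.588 -0.086  0.003]
rack_bl [0.803 0.155 0.215]
rack_br [ 0.87  -0.103 -0.002]
bay1 [0.641 0.096 0.1  ]
bay2 [ 0.632 -0.017  0.093]
rest_n [0.43  0.365 0.016]
rest_f [0.585 0.303 0.052]
tip [ 0.788  0.27  -0.015]
bd1 [ 0.57  -0.267 -0.004]
bd2 [ 0.401 -0.073  1.291]
bd3 [ 0.424 -0.287  0.01 ]
bd4 [ 0.443 -0.407  0.009]
tin [0.719 0.103 0.193]
ins [ 0.723 -0.042  0.247]
cam in tool [ 0.083  0.001 -0.179] axes
 [[ 0.001  1.    -0.   ]
 [-0.959  0.001 -0.282]
 [-0.282  0.     0.959]] [[312.764   0.    320.004]
 [  0.    312.764 200.62 ]
 [  0.      0.      1.   ]]
```

View pics/topc.png

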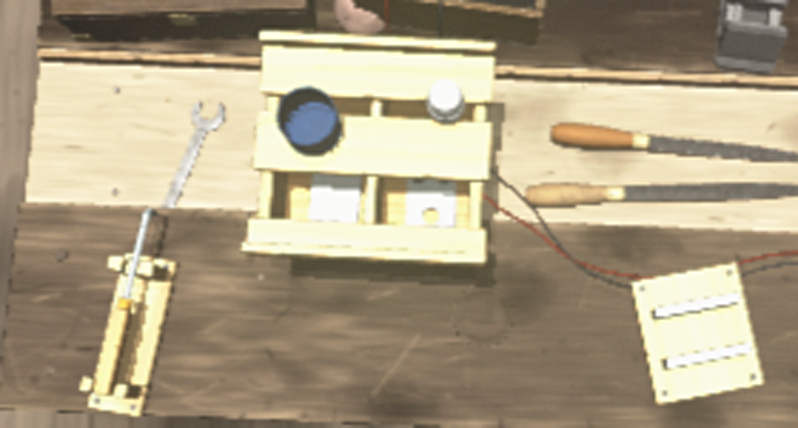

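In the crop the jig plate, with its hole at (431,215), is in the right bay and the blank is in the left. The hook lies at crop (105,385) to (148,212) on the rest, and the board's parallels are at (697,305) and (707,355). Next I take close wrist views of the board, rack and rest.

```bash
python3 - <<'E'
from h import *
from station import env
r=np.deg2rad
for n,p,o in (("board",[.45,-.32,.25],q(r(-30))),("rack",[.49,-.02,.2],q(0,r(32))),("rest",[.49,.33,.25],q(r(-14)))):
    print(n,env.ik(p,o)); env.move_ptp(p,o); snap(env,"wrist",n); print(env.read_t(),env.read_tool_pos())
a=[cv2.imread(f"pics/{n}.png") for n in ("board","rack","rest")]
cv2.imwrite("pics/rr.png",np.vstack([a[1][:300],a[2][:300]]))
E
```

```text
board [-7.20827849e-01  8.79215894e-02  1.28254702e+00 -4.44089210e-16
  1.77112405e+00 -1.76802540e+00]
3.3 [ 0.45041186 -0.31936949  0.25001461]
rack [-0.25240309 -0.48037559  1.95733775  0.1472218   1.12473866 -1.85000913]
4.5167 [ 0.49084426 -0.02093518  0.2010962 ]
rest [ 4.96741792e-01  1.75137023e-01  1.18526120e+00 -4.44089210e-16
  1.78119443e+00 -8.29708439e-01]
5.9 [0.49054668 0.32867171 0.25017266]
```

View pics/rr.png

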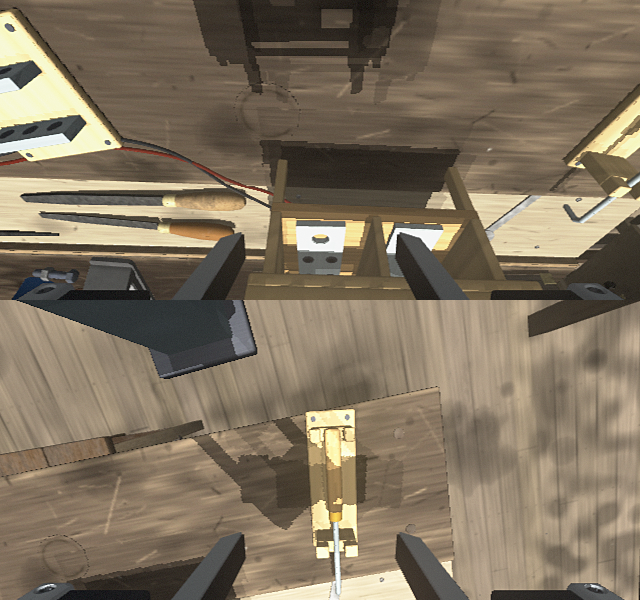

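View pics/board.png

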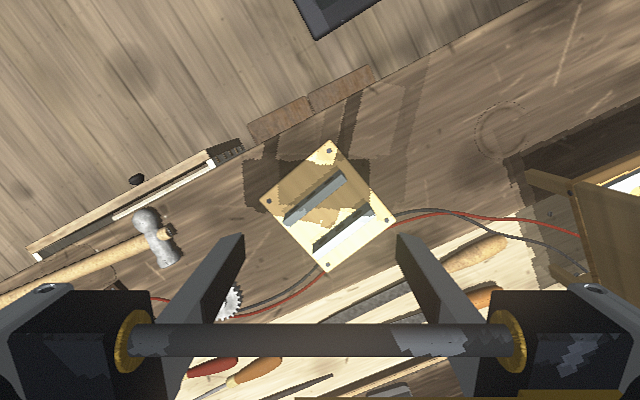

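The wrist views are upside down, with image up towards the robot. In the rack view the jig plate is at (297–345, 221–275) with its hole at (320,238), and the blank is at (388–440, 222+). In the rest view the handle runs from (332,130) to (336,212) and the rod down to (338,295). The board's corners are (330,141), (396,217), (328,272) and (260,200).

```bash
python3 - <<'E'
from h import *
np.set_printoptions(precision=4,suppress=True)
L=lambda n:dict(np.load(f"pics/{n}.npz"))
def rect(P):
    (c,s,a)=cv2.minAreaRect((P*1000).astype(np.float32)); return np.round(c,1),np.round(s,1),round(a,1)
def big(m):
    n,l,s,_=cv2.connectedComponentsWithStats(m.astype(np.uint8)); return l==1+np.argmax(s[1:,4])
def edge(d,m,z):
    c=max(cv2.findContours(m.astype(np.uint8),cv2.RETR_EXTERNAL,cv2.CHAIN_APPROX_NONE)[0],key=cv2.contourArea)[:,0]; return onz(d,c,z)[:,:2]
# board
d=L("board"); C=cloud(d); f=d["frame"].astype(int); v,u=np.mgrid[:400,:640]
reg=(u>250)&(u<405)&(v>130)&(v<282)
m=reg&(C[...,2]>.006)&(C[...,2]<.06); m=big(m); print("board all",rect(C[m][:,:2]))
mb=big(reg&(abs(C[...,2]-.012)<.004)); print("base z",np.median(C[mb][:,2]),rect(edge(d,mb,.012)))
mt=reg&(abs(C[...,2]-.047)<.004); n,l,s,_=cv2.connectedComponentsWithStats(mt.astype(np.uint8))
for i in range(1,n):
    if s[i,4]>150: k=l==i; print("bar",s[i],np.median(C[k][:,2]),rect(edge(d,k,.047)))
# rest / hook
d=L("rest"); C=cloud(d); f=d["frame"].astype(int)
reg=(u>295)&(u<370)&(v>100)&(v<298)
mb=big(reg&(abs(C[...,2]-.012)<.004)); print("rest base",rect(edge(d,mb,.012)))
mh=big(reg&(abs(C[...,2]-.072)<.004)); print("handle",np.median(C[mh][:,2]),rect(C[mh][:,:2]),rect(edge(d,mh,.072)))
k=reg&(v>215)&(C[...,2]>.05)&(C[...,2]<.07)&((f.max(2)-f.min(2))<45); print("rod",k.sum(),np.median(C[k][:,2]))
rp=[]
for r in range(215,298):
    c=np.flatnonzero(k[r])
    if 2<=len(c)<9: rp.append((c.mean(),r))
W=onz(d,np.array(rp),.0635); print(W[::8,:2]); vx=cv2.fitLine(W[:,:2].astype(np.float32),cv2.DIST_HUBER,0,.01,.01).ravel(); print("rodline",vx,np.degrees(np.arctan2(vx[1],vx[0])))
# rack
d=L("rack"); C=cloud(d); f=d["frame"].astype(int); g=f.max(2)-f.min(2)
reg=(u>285)&(u<360)&(v>210)&(v<278)
mp=big(reg&(abs(C[...,2]-.098)<.006)&(g<30)); print("plate px",mp.sum(),np.median(C[mp][:,2]),rect(edge(d,mp,.098)))
cs,h=cv2.findContours(mp.astype(np.uint8),cv2.RETR_CCOMP,cv2.CHAIN_APPROX_NONE)
for c,hh in zip(cs,h[0]):
    if hh[3]>=0 and len(c)>10: 
        e=cv2.fitEllipse(c); W=onz(d,c[:,0],.098)[:,:2]; print("hole",e,onz(d,[e[0]],.098),rect(W))
for n,rg in (("jig",(296,346)),("blank",(388,440))):
    m2=(u>rg[0]-4)&(u<rg[1]+4)&(v>212)&(v<270)&(abs(C[...,2]-.098)<.006)&(g<30)
    W=onz(d,np.argwhere(m2)[:,::-1],.098)
    cols=[onz(d,[[c,np.flatnonzero(m2[:,c]).min()-.5]],.098)[0,:2] for c in range(rg[0]+3,rg[1]-3) if m2[:,c].any()]
    print(n,"near edge",np.array(cols)[::6])
    rows=[(r,onz(d,[[np.flatnonzero(m2[r]).min()-.5,r],[np.flatnonzero(m2[r]).max()+.5,r]],.098)[:,:2].round(4).tolist()) for r in range(224,268,8) if m2[r].any()]; print(rows)
im=cv2.resize(f[130:300,250:510].astype(np.uint8),None,fx=3,fy=3,interpolation=cv2.INTER_CUBIC); cv2.imwrite("pics/rackc.png",im[...,::-1])
E
```

```text
board all (array([ 504.3, -335. ]), array([156.8, 134.3]), 8.1)
base z 0.012338528924220438 (array([ 502.1, -334.9]), array([149.4, 129.2]), 10.2)
bar [283 173  65  56 743] 0.04724922249783614 (array([ 472.7, -340.4]), array([ 12.8, 100. ]), 10.2)
bar [313 208  64  52 703] 0.047236253343758694 (array([ 531.4, -329.8]), array([13.4, 99.7]), 10.2)
rest base (array([506.4, 343.9]), array([ 63.5, 187.5]), 78.9)
handle 0.07183745729891128 (array([488.5, 347.3]), array([ 18. , 111.5]), 78.9) (array([487.8, 347.4]), array([ 17.8, 110.3]), 78.9)
rod 549 0.06311160570027885
[[0.546  0.335 ]
 [0.5567 0.3338]
 [0.5796 0.3299]
 [0.5946 0.3262]
 [0.6059 0.3242]
 [0.6174 0.3222]
 [0.6289 0.3196]
 [0.6408 0.3175]]
rodline [ 0.9811 -0.1935  0.5972  0.3259] -11.158932
plate px 2309 0.09871996007420039 (array([657.3, -19.5]), array([ 56. , 119.9]), 89.2)
hole ((320.37933349609375, 236.2001190185547), (6.75825834274292, 15.5599365234375), 89.3445816040039) [[ 0.6267 -0.0193  0.098 ]] (array([626.2, -19.4]), array([16. , 16.3]), 46.8)
jig near edge [[ 0.5987 -0.0429]
 [ 0.5986 -0.0363]
 [ 0.5968 -0.0296]
 [ 0.5986 -0.023 ]
 [ 0.6004 -0.0164]
 [ 0.5986 -0.0098]
 [ 0.5986 -0.0032]
 [ 0.5968  0.0033]]
[(224, [[0.6032, -0.0459], [0.6031, 0.0076]]), (232, [[0.6184, -0.0468], [0.6183, 0.0084]]), (240, [[0.6345, -0.0477], [0.6344, 0.0082]]), (248, [[0.6518, -0.0474], [0.6517, 0.0092]]), (256, [[0.6704, -0.0472], [0.6703, 0.0089]]), (264, [[0.6903, -0.0482], [0.6902, 0.0074]])]
blank near edge [[0.6172 0.0617]
 [0.6003 0.0655]
 [0.6021 0.0725]
 [0.6021 0.0792]
 [0.6039 0.0863]
 [0.6021 0.0925]
 [0.6039 0.0996]
 [0.6057 0.1068]]
[(224, [[0.603, 0.0632], [0.603, 0.0933]]), (232, [[0.6182, 0.0613], [0.6181, 0.1211]]), (240, [[0.6343, 0.0605], [0.6343, 0.1199]]), (248, [[0.6516, 0.062], [0.6515, 0.1186]]), (256, [[0.6702, 0.0663], [0.6701, 0.0765]]), (264, [[0.6901, 0.0708], [0.6899, 0.1434]])]
```

View pics/rackc.png

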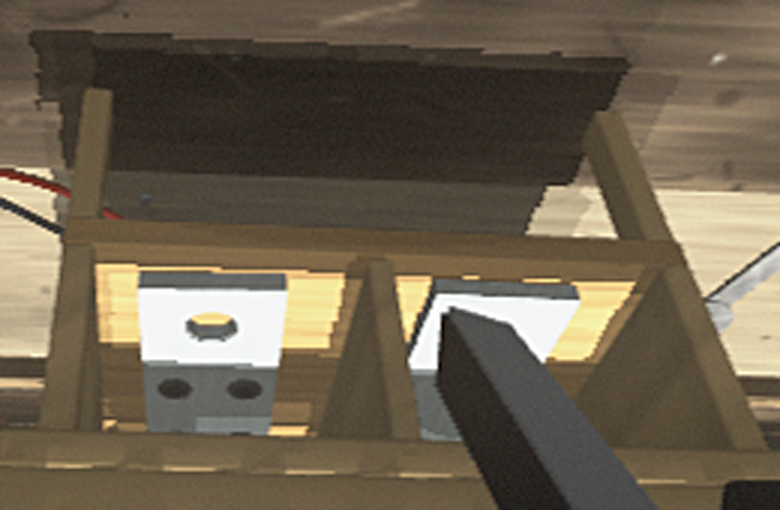

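The crop shows the jig plate's upper near edge at crop row 290 and its hole spanning (186–238, 310–340), far inner wall included. So the plate top needs a brightness mask. I grip the hook now and refine the rack from the saved image in the same script.

```bash
python3 - <<'E'
from h import *
from station import env
np.set_printoptions(precision=4,suppress=True)
yh=np.deg2rad(-11.1); g=np.array([.4825,.3485])+.035*np.array([np.cos(yh),np.sin(yh)]); o=q(yh)
env.move_ptp([*g,.12],o); env.movel([*g,.041],o,feed=.12); env.clamp(); print("open",env.read_opening(),env.read_t(),env.read_tool_pos())
f0=env.read_ft_force(); env.movel([*g,.141],o,feed=.12); env.dwell(.2); print("f",f0,env.read_ft_force(),env.read_torque(),env.read_opening(),env.read_t())
d=dict(np.load("pics/rack.npz")); C=cloud(d); f=d["frame"].astype(int); v,u=np.mgrid[:400,:640]; br=f.min(2)
print("col320",[(r,C[r,320].round(3).tolist(),f[r,320].tolist()) for r in range(200,250,3)])
# shelf front face
m=(C[...,2]>.078)&(C[...,2]<.088)&(u>265)&(u<480)&(v>190)&(v<235)&(abs(C[...,0]-.58)<.03)
P=C[m]; l=cv2.fitLine(P[:,:2].astype(np.float32),cv2.DIST_HUBER,0,.01,.01).ravel(); print("front face",m.sum(),l,np.degrees(np.arctan2(l[1],l[0])))
def runs(r,lo=270,hi=480):
    return [(c,C[r,c].round(3).tolist()) for c in range(lo,hi) if abs(C[r,c,2]-C[r,c-1,2])>.008]
print(runs(228))
top=(u>290)&(u<352)&(v>218)&(v<252)&(br>185); n,L,s,_=cv2.connectedComponentsWithStats(top.astype(np.uint8)); top=L==1+np.argmax(s[1:,4])
cols=[(c,np.flatnonzero(top[:,c]).min()-.5) for c in range(302,342,5)]; print("near",onz(d,np.array(cols),.098)[:,:2])
cs,h=cv2.findContours(top.astype(np.uint8),cv2.RETR_CCOMP,cv2.CHAIN_APPROX_NONE)
for c,hh in zip(cs,h[0]):
    if hh[3]>=0 and len(c)>10:
        e=cv2.fitEllipse(c); W=onz(d,c[:,0],.098)[:,:2]; print("hole",e,onz(d,[e[0]],.098),W.min(0),W.max(0),W.mean(0))
E
```

```text
open 0.01752913041377493 8.45 [0.5168 0.3417 0.0409]
f [-0.3668 -0.1098 -0.037 ] [ 0.3208 -0.1521  0.1876] [0.0102 0.0501 0.0194] 0.018061094962512615 9.6333
col320 [(200, [0.691, -0.02, -0.016], [76, 69, 54]), (203, [0.697, -0.02, -0.015], [76, 71, 61]), (206, [0.592, -0.02, 0.081], [102, 83, 59]), (209, [0.592, -0.02, 0.085], [106, 89, 62]), (212, [0.591, -0.02, 0.091], [126, 104, 72]), (215, [0.597, -0.02, 0.09], [129, 105, 72]), (218, [0.601, -0.02, 0.091], [101, 85, 59]), (221, [0.604, -0.02, 0.093], [100, 101, 100]), (224, [0.606, -0.02, 0.096], [103, 104, 101]), (227, [0.607, -0.02, 0.099], [249, 254, 251]), (230, [0.614, -0.02, 0.098], [244, 245, 245]), (233, [0.619, -0.02, 0.099], [245, 247, 253]), (236, [0.636, -0.02, 0.091], [249, 224, 147]), (239, [0.64, -0.02, 0.092], [97, 99, 100]), (242, [0.641, -0.02, 0.097], [91, 91, 90]), (245, [0.644, -0.02, 0.099], [247, 248, 248]), (248, [0.651, -0.02, 0.099], [245, 246, 246])]
front face 1361 [0.0583 0.9983 0.5956 0.0422] 86.65974
[(282, [0.614, -0.063, 0.096]), (297, [0.61, -0.046, 0.099]), (342, [0.325, -0.019, 0.31]), (343, [0.61, 0.006, 0.099]), (383, [0.621, 0.054, 0.09]), (392, [0.325, -0.019, 0.31]), (393, [0.617, 0.065, 0.093])]
near [[ 0.606  -0.0399]
 [ 0.6059 -0.0343]
 [ 0.6078 -0.0287]
 [ 0.6078 -0.0231]
 [ 0.6078 -0.0175]
 [ 0.6078 -0.0119]
 [ 0.6078 -0.0062]
 [ 0.6078 -0.0006]]
hole ((320.1123962402344, 238.45590209960938), (10.818979263305664, 18.33081817626953), 89.16725158691406) [[ 0.6313 -0.0196  0.098 ]] [ 0.6203 -0.0304] [ 0.643 -0.009] [ 0.6316 -0.0199]
```

The hook is gripped (opening 18 mm). The rack front line passes through (0.5956, 0.0422) with yaw −3.3°. The hole is at (0.6315, −0.0197), 24.5 mm behind the near end (given: 25), and the plate sits 15 mm behind the front edge. Now I stage in front of the bay and check the rod's pitch.

```bash
python3 - <<'E'
from h import *
from station import env
np.set_printoptions(precision=4,suppress=True)
yh=np.deg2rad(-11.1); p=env.read_tool_pos(); o=q(yh)
env.movel([p[0]-.13,p[1]+.0255,.141],o,feed=.2)
yr=np.deg2rad(-3.3); u=np.array([np.cos(yr),np.sin(yr)]); H=np.array([.6315,-.0197])
s=H-.255*u; print(s,env.ik([*s,.125],q(yr)))
env.movel([*s,.125],q(yr),feed=.25); env.dwell(.2)
d=snap(env,"wrist","hk1"); print(env.read_t(),env.read_tool_pos(),env.read_opening(),env.read_ft_force())
C=cloud(d); t=env.read_tool_pos(); rel=(C-t)[...,:2]; a=rel@u; b=rel@np.array([-u[1],u[0]])
m=(abs(b)<.012)&(a>.03)&(a<.15)&(C[...,2]>.09)&(C[...,2]<.18)
for lo in np.arange(.03,.145,.01):
    k=m&(a>=lo)&(a<lo+.01); print(round(lo,3),k.sum(),b[k].mean().round(4) if k.any() else 0,np.percentile(C[k][:,2],[10,50,90]).round(4) if k.any() else 0)
E
```

```text
[ 0.3769 -0.005 ] [-0.164  -0.2835  1.869  -0.      1.5561 -1.6772]
12.3417 [ 0.3769 -0.0045  0.125 ] 0.017278869037790256 [ 0.6611 -0.6157 -1.6813]
0.03 136 0.0013 [0.1459 0.1472 0.1481]
0.04 0 0 0
0.05 0 0 0
0.06 103 0.0011 [0.1461 0.1476 0.1486]
0.07 144 0.0011 [0.1461 0.1475 0.1482]
0.08 138 0.0011 [0.1462 0.1474 0.1483]
0.09 55 0.001 [0.1451 0.1471 0.1481]
0.1 0 0 0
0.11 0 0 0
0.12 0 0 0
0.13 0 0 0
0.14 0 0 0
```

View pics/hk1.png

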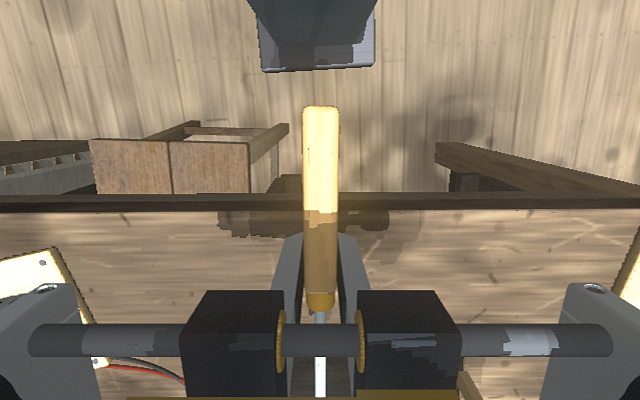

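The rod is level in the fingers: its top reads 147.5 mm as expected and is centred at image column 320. Now I insert it, lower by feel, and draw.

```bash
python3 - <<'E'
from h import *
from station import env
np.set_printoptions(precision=3,suppress=True)
yr=np.deg2rad(-3.3); u=np.array([np.cos(yr),np.sin(yr)]); H=np.array([.6315,-.0200]); o=q(yr)
def F(n=6):
    a=[]
    for _ in range(n): env.dwell(.01); a.append(env.read_ft_force())
    return np.mean(a,0)
s=H-.135*u
env.movel([*s,.125],o,feed=.12); env.dwell(.15); b=F(); print("base",b,env.read_t())
env.movel([*s,.114],o,feed=.06)
ok=True
for z in (.112,.110,.1085,.107,.106,.1055):
    env.movel([*s,z],o,feed=.03); f=F(4)-b; print(z,env.read_tool_pos()[2].round(4),f)
    if f[2]>1.5: ok=False; break
if ok:
    L=.0065+.0155+.0475; n=4
    for i in range(1,n+1):
        env.movel([*(s-u*L*i/n),.1055],o,feed=.05); print("draw",i,F(3)-b)
    print(env.read_tool_pos(),env.read_t(),env.read_opening())
d=snap(env,"wrist","dr1"); snap(env,"top","dr1t")
E
```

```text
base [-0.071  0.326 -0.808] 13.6917
0.112 0.112 [ 0.037 -0.395 -0.556]
0.11 0.1099 [ 0.431 -0.335 -0.304]
0.1085 0.1084 [ 0.222 -0.015 -0.555]
0.107 0.1069 [ 0.432 -0.387 -0.671]
0.106 0.106 [ 0.567 -0.825 -0.026]
0.1055 0.1055 [-0.279 -0.291 -0.16 ]
draw 1 [ 0.233 -0.324 -0.18 ]
draw 2 [-0.059  0.452  0.03 ]
draw 3 [-0.13  -0.438  0.129]
draw 4 [-0.625 -0.869 -0.885]
[ 0.427 -0.008  0.105] 17.825 0.017650733592817464
```

```bash
python3 - <<'E'
from h import *
np.set_printoptions(precision=3,suppress=True)
for n in ("dr1","dr1t"):
    d=dict(np.load(f"pics/{n}.npz")); C=cloud(d); f=d["frame"].astype(int); g=f.max(2)-f.min(2)
    m=(abs(C[...,2]-.098)<.006)&(C[...,0]>.52)&(C[...,0]<.6)&(abs(C[...,1]+.02)<.05)&(g<40); print(n,m.sum(),C[m].min(0) if m.any() else 0,C[m].max(0) if m.any() else 0)
d=dict(np.load("pics/dr1t.npz"));a=cv2.resize(d["frame"][160:250,230:350],None,fx=5,fy=5,interpolation=cv2.INTER_CUBIC)
b=dict(np.load("pics/dr1.npz"))["frame"][150:400,20:620]
cv2.imwrite("pics/drc.png",np.vstack([a[:340],b])[...,::-1])
E
```

```text
dr1 926 [ 0.541 -0.037  0.092] [0.556 0.009 0.1  ]
dr1t 135 [ 0.545 -0.043  0.092] [0.576 0.012 0.104]
```

View pics/drc.png

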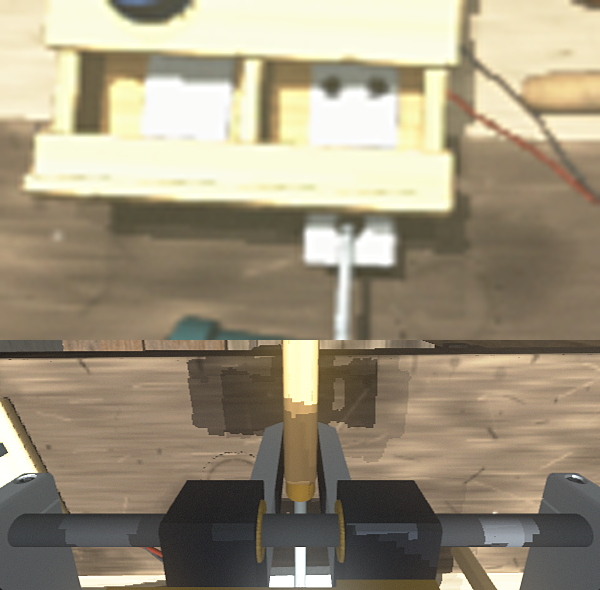

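The picture shows the plate's hole end overhanging the slats (crop 305–395, 215–265) with the tine in its hole. The near end is at x≈0.544, so the overhang is 48 mm. The hook now goes back to its rest.

```bash
python3 - <<'E'
from h import *
from station import env
np.set_printoptions(precision=4,suppress=True)
yr=np.deg2rad(-3.3); u=np.array([np.cos(yr),np.sin(yr)]); o=q(yr); p=np.array(env.read_tool_pos())[:2]
p=p+.003*u; env.movel([*p,.1055],o,feed=.05); env.movel([*p,.130],o,feed=.08)
p=p-.085*u; env.movel([*p,.130],o,feed=.2)
yh=np.deg2rad(-11.1); w=np.array([np.cos(yh),np.sin(yh)]); g=np.array([.4825,.3485])+.035*w; o=q(yh)
env.movel([*(g-.13*w),.141],o,feed=.28); env.movel([*g,.141],o,feed=.2); env.dwell(.1); print(env.read_tool_pos())
env.movel([*g,.06],o,feed=.12); env.movel([*g,.0415],o,feed=.05); print(env.read_ft_force(),env.read_opening()); env.open()
env.movel([*g,.14],o,feed=.2); 
v=g-.03*w; env.movel([*v,.25],o,feed=.3); d=snap(env,"wrist","rest2"); print(env.read_t(),env.read_opening())
C=cloud(d); rel=C[...,:2]-np.array([.4825,.3485]); a=rel@w; b=rel@np.array([-w[1],w[0]]); f=d["frame"].astype(int)
m=(abs(b)<.03)&(abs(C[...,2]-.072)<.005)&(a>-.08)&(a<.07); print("handle a,b",a[m].min(),a[m].max(),b[m].mean(),np.median(C[m][:,2]))
m=(abs(b)<.03)&(a>.065)&(a<.16)&(C[...,2]>.055)&(C[...,2]<.08)&(f.max(2)-f.min(2)<40); print("rod",m.sum(),b[m].mean(),C[m][:,2].mean())
E
```

```text
[0.5158 0.3421 0.1412]
[ 0.6322  0.0313 -1.6764] 0.017775359530833795
25.3917 0.09392689943691021
handle a,b -0.04917388156626509 0.06145098623055105 0.0012745626345181257 0.07177692445339034
rod 635 -0.0008833547508282546 0.06516071423526283
```

The hook is home: the handle's top reads 71.8 mm and its ends are where they were. Now I look at the overhanging end and check the inverse kinematics for the grasp and placing.

```bash
python3 - <<'E'
from h import *
from station import env
np.set_printoptions(precision=4,suppress=True)
r=np.deg2rad
env.move_ptp([.43,-.02,.21],q(0,r(33))); d=snap(env,"wrist","pl1"); print(env.read_t(),env.read_joint_positions())
C=cloud(d); f=d["frame"].astype(int); v,u=np.mgrid[:400,:640]
m=(abs(C[...,2]-.098)<.004)&(C[...,0]>.53)&(C[...,0]<.60)&(abs(C[...,1]+.02)<.06)&(f.min(2)>150)
print("mask",m.sum(),C[m].min(0),C[m].max(0),np.median(C[m][:,2]))
cols=[c for c in range(640) if m[:,c].sum()>3]; E=onz(d,np.array([(c,np.flatnonzero(m[:,c]).min()-.5) for c in cols[3:-3]]),.098)[:,:2]
l=cv2.fitLine(E.astype(np.float32),cv2.DIST_HUBER,0,.01,.01).ravel(); print("near edge",l,"yaw",np.degrees(np.arctan2(-l[0],l[1])*np.sign(1)))
rows=[w for w in range(400) if m[w].sum()>20]
S=np.array([onz(d,[[np.flatnonzero(m[w]).min()-.5,w],[np.flatnonzero(m[w]).max()+.5,w]],.098)[:,:2].ravel() for w in rows]); print(S[::5])
yb=r(10.2)
for n,p,o in (("g",[.563,-.02,.09],q(r(-2),r(33))),("b",[.46,-.345,.06],q(yb,r(33))),("bup",[.44,-.34,.14],q(yb,r(33)))): print(n,env.ik(p,o))
E
```

```text
26.8417 [-0.3205 -0.6625  2.0385  0.1847  1.2189 -1.9072]
mask 510 [ 0.5424 -0.0423  0.0974] [0.5672 0.0133 0.1002] 0.09867605361184344
near edge [ 0.0009 -1.      0.5435 -0.0141] yaw -179.94681149570027
[[ 0.5444 -0.042   0.5444  0.0126]
 [ 0.5539 -0.0424  0.5538  0.0132]
 [ 0.5637 -0.0429  0.5637  0.0127]]
g [-0.1884 -0.22    2.0095  0.1181  0.7851 -1.7835]
b None
bup None
```

The near end is at x=0.5435, centred on y=−0.0149 and 55.5 mm wide as it should be. The board pose fails at j6, so I test the alternatives.

```bash
python3 - <<'E'
from h import *
from station import env
np.set_printoptions(precision=3,suppress=True)
r=np.deg2rad; B=np.array([.502,-.335]); fl=Rt.from_euler('z',180,degrees=True)
for lean in (28,33,38):
  for yaw in (10.2,190.2):
    w=np.array([np.cos(r(yaw)),np.sin(r(yaw))]); g=B-.054*w   # grasp pt
    for F in (0,1):
      for z in (.051,.16):
        off=.012; Q=Rt.from_quat(q(r(yaw),r(lean))); a=Q.as_matrix()[:,2]
        o=(Q*fl).as_quat() if F else Q.as_quat()
        print(lean,yaw,F,z,env.ik(np.r_[g,z]+off*a,o))
  Q=Rt.from_quat(q(r(-1),r(lean)))*fl; print("graspflip",env.ik([.563,-.015,.09],Q.as_quat()))
E
```

```text
28 10.2 0 0.051 None
28 10.2 0 0.16 None
28 10.2 1 0.051 [-1.025  0.059  1.827  0.508  1.122  0.174]
28 10.2 1 0.16 [-1.025 -0.043  1.698  0.469  1.326  0.289]
28 190.2 0 0.051 [-0.469  0.68   0.994 -0.299  1.856  0.896]
28 190.2 0 0.16 [-0.469  0.625  0.861 -0.322  2.036  0.834]
28 190.2 1 0.051 [-0.469  0.68   0.994 -0.299  1.856 -2.246]
28 190.2 1 0.16 [-0.469  0.625  0.861 -0.322  2.036 -2.308]
graspflip [-0.173 -0.171  1.936  0.093  0.895  1.375]
33 10.2 0 0.051 None
33 10.2 0 0.16 None
33 10.2 1 0.051 [-1.077  0.053  1.868  0.617  1.108  0.065]
33 10.2 1 0.16 [-1.077 -0.059  1.743  0.566  1.304  0.206]
33 190.2 0 0.051 [-0.45   0.741  0.927 -0.35   1.936  0.895]
33 190.2 0 0.16 [-0.45   0.685  0.798 -0.382  2.109  0.821]
33 190.2 1 0.051 [-0.45   0.741  0.927 -0.35   1.936 -2.247]
33 190.2 1 0.16 [-0.45   0.685  0.798 -0.382  2.109 -2.321]
graspflip [-0.184 -0.22   2.01   0.128  0.787  1.34 ]
38 10.2 0 0.051 None
38 10.2 0 0.16 None
38 10.2 1 0.051 [-1.128  0.056  1.905  0.727  1.106 -0.048]
38 10.2 1 0.16 [-1.128 -0.067  1.787  0.667  1.291  0.118]
38 190.2 0 0.051 [-0.432  0.803  0.861 -0.401  2.014  0.887]
38 190.2 0 0.16 [-0.432  0.745  0.736 -0.445  2.181  0.8  ]
38 190.2 1 0.051 [-0.432  0.803  0.861 -0.401  2.014 -2.255]
38 190.2 1 0.16 [-0.432  0.745  0.736 -0.445  2.181 -2.341]
graspflip [-0.196 -0.265  2.082  0.176  0.676  1.292]
```

Grasping as before and placing from the far side (yaw 190°) works, so I grasp, lift slightly, draw out and check how the plate sits in the hand.

```bash
python3 - <<'E'
from h import *
from station import env
np.set_printoptions(precision=4,suppress=True)
r=np.deg2rad; yp=r(-.8); o=q(yp,r(33)); a=Rt.from_quat(o).as_matrix()[:,2]; w=np.array([np.cos(yp),np.sin(yp),0])
P=np.array([.5435,-.0149,.094])+.017*w; T=P+.013*a
env.movel(T-.085*a,o,feed=.2); env.movel(T,o,feed=.08); print(env.read_tool_pos(),T,env.read_ft_force())
env.clamp(); print("open",env.read_opening(),env.read_gripper_force(),env.read_ft_force(),env.read_t())
if env.read_opening()>.05:
    env.movel(T+[0,0,.010],o,feed=.04); env.movel(T+[0,0,.014]-.15*w,o,feed=.14); env.dwell(.15)
    print(env.read_t(),env.read_opening(),env.read_ft_force())
    d=snap(env,"wrist","held"); C=cloud(d); t=np.array(env.read_tool_pos()); f=d["frame"].astype(int)
    m=(C[...,0]>t[0]-.04)&(C[...,0]<t[0]+.14)&(abs(C[...,1]-t[1])<.025)&(abs(C[...,2]-t[2])<.06)&(f.max(2)-f.min(2)<35)
    for lo in np.arange(-.04,.14,.02):
        k=m&(C[...,0]-t[0]>=lo)&(C[...,0]-t[0]<lo+.02); print(round(lo,2),k.sum(),(np.median(C[k][:,2])-t[2]).round(4) if k.any() else 0)
E
```

```text
[ 0.5678 -0.0153  0.0838] [ 0.5676 -0.0152  0.0831] [-0.2264 -0.1974  0.2035]
open 0.05592537568788051 29.794474756345153 [-0.1682  0.2081  0.7024] 29.425
31.2 0.05585695002118353 [ 0.4902  0.3618 -1.9611]
-0.04 1552 0.0133
-0.02 1266 0.0154
0.0 1338 0.0147
0.02 958 0.0145
0.04 699 0.0141
0.06 610 0.0135
0.08 471 0.0132
0.1 0 0
0.12 0 0
```

View pics/held.png

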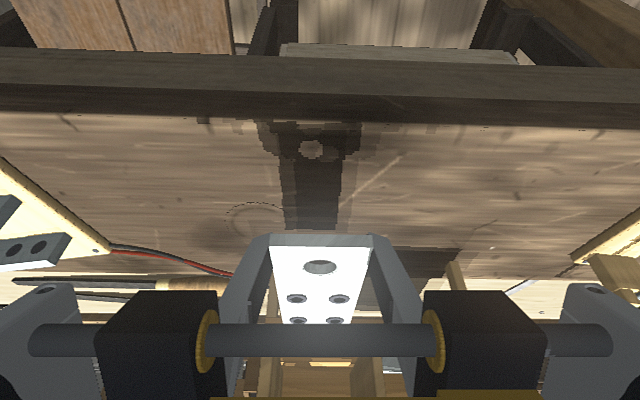

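The plate is held square and nearly level, about 1° of droop. It spans (270–370, 246–325) in the image with the hole at (320,267). Next I swing over to the board and lower by feel.

```bash
python3 - <<'E'
from h import *
from station import env
np.set_printoptions(precision=4,suppress=True)
r=np.deg2rad; d=dict(np.load("pics/held.npz")); t=np.array(env.read_tool_pos()); f=d["frame"].astype(int)
rows=[np.flatnonzero(f[225:300,c].min(1)>200).min()+224.5 for c in range(285,356,10)]
e=onz(d,np.c_[np.arange(285,356,10),rows],t[2]+.0152)[:,:2]; print("near edge rel tcp",e-t[:2])
p=t+[-.01,0,.19]; env.movel(p,None,feed=.25)
yb=r(190.2); o=q(yb,r(33)); a=Rt.from_quat(o).as_matrix()[:,2]; w=np.array([np.cos(yb),np.sin(yb),0])
B=np.array([.502,-.335,.051]); T=B-.053*w+.013*a
print(env.ik(T+[0,0,.15],o)); env.move_ptp(T+[0,0,.15],o); print(env.read_t(),env.read_opening())
env.movel(T+[0,0,.04],o,feed=.15); env.movel(T+[0,0,.008],o,feed=.08); env.dwell(.15)
def F():
    x=[]
    for _ in range(5): env.dwell(.01); x.append(env.read_ft_force())
    return np.mean(x,0)
b=F(); print("b",b)
for z in (.004,.002,.001,0,-.0005):
    env.movel(T+[0,0,z],o,feed=.03); g=F()-b; print(z,g)
    if g[2]>1.8: break
print(env.read_t(),env.read_opening()); snap(env,"wrist","plc")
E
```

```text
near edge rel tcp [[-0.0247 -0.0174]
 [-0.0246 -0.0121]
 [-0.0235 -0.0068]
 [-0.0235 -0.0014]
 [-0.0234  0.004 ]
 [-0.0233  0.0093]
 [-0.0233  0.0147]
 [-0.0232  0.0201]]
[-0.4509  0.6731  0.7372 -0.4002  2.1759  0.7869]
34.4083 0.05584447022433878
b [ 0.1055 -0.0631 -2.277 ]
0.004 [-0.0533  0.1451  0.2549]
0.002 [-0.0578  0.2495  0.1916]
0.001 [-0.1221  0.32    0.6881]
0 [0.3657 0.3206 1.4727]
-0.0005 [-0.0928  0.3581  4.2316]
37.525 0.055623716997775775
```

```bash
python3 - <<'E'
from h import *
from station import env
np.set_printoptions(precision=4,suppress=True)
r=np.deg2rad; env.open(); env.dwell(.1); t=np.array(env.read_tool_pos()); o=env.read_eef_rot(); a=Rt.from_quat(o).as_matrix()[:,2]
env.movel(t-.09*a,None,feed=.1); env.move_ptp([.46,-.27,.30],q(r(-30))); d=snap(env,"wrist","end"); snap(env,"top","endt"); print(env.read_t())
C=cloud(d); f=d["frame"].astype(int); B=np.array([.502,-.335])
m=(np.hypot(*(C[...,:2]-B).transpose(2,0,1))<.1)&(abs(C[...,2]-.0555)<.005)
c=max(cv2.findContours(m.astype(np.uint8),cv2.RETR_EXTERNAL,cv2.CHAIN_APPROX_NONE)[0],key=cv2.contourArea)[:,0]
(x,s,an)=cv2.minAreaRect((onz(d,c,.055)[:,:2]*1000).astype(np.float32)); print("plate",x,s,an,np.median(C[m][:,2]))
P=C[m]; A=np.c_[P[:,:2]-B,np.ones(len(P))]; print("slope",np.linalg.lstsq(A,P[:,2],rcond=None)[0])
v,u=np.mgrid[:400,:640]; mb=(np.hypot(*(C[...,:2]-B).transpose(2,0,1))<.11)&(C[...,2]>.008)&(C[...,2]<.017)
print("base",cv2.minAreaRect((C[mb][:,:2]*1000).astype(np.float32)))
im=np.hstack([d["frame"][100:400,180:480],cv2.resize(dict(np.load("pics/endt.npz"))["frame"][120:270,180:430],(500,300))]); cv2.imwrite("pics/endc.png",im[...,::-1])
E
```

```text
41.7583
plate (501.34661865234375, -331.39984130859375) (140.43023681640625, 57.18468475341797) 8.356427192687988 0.05544433992550102
slope [ 0.0011 -0.0043  0.0555]
base ((503.1300354003906, -334.9238586425781), (150.20684814453125, 129.8456573486328), 10.233691215515137)
```

View pics/endc.png

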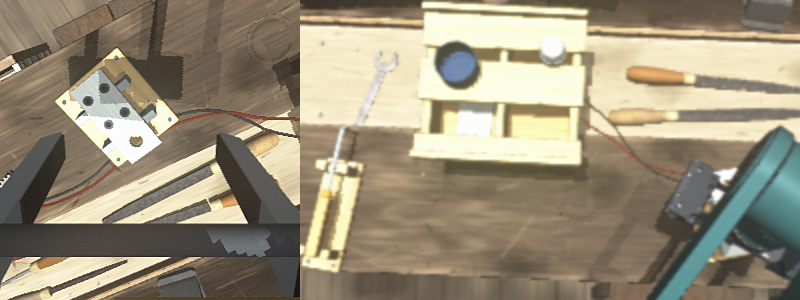

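The final picture shows the plate lying flat across both parallels (height 55.4 mm, slope under 0.5%). Its centre is about 3.6 mm from the board's centre and it is 2° off lengthwise. The blank is still in its bay and the hook is on its rest. The hand is clear, so I hand in.

```bash
python3 -c "
from station import env
print(env.job_done(),env.read_t())"
```

```text
the job is handed in; nothing more can be done
the job is handed in; nothing more can be done
```

The job is handed in at about 42 s: the jig plate lies flat across both parallels, about 3.6 mm off centre and 2° off lengthwise, with the hook back on its rest and the blank still in its bay.

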